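# Load the grooved cell into the photometer

## Robot

A 6-joint arm with a two-finger parallel gripper is mounted at the origin on a cart in front of the work surface, level with it; the furniture and walls round the work are solid. World frame = base frame: x ahead of the robot, y to its left, z up, the work surface at z = 0. Lengths are in mm, angles in rad, forces in N, time in s.
With the tool pointing down it reaches from about 275 to 1000 mm from the base axis. Payload 8.4 kg.
Tool frame: the origin (TCP) lies midway between the tips of the shut fingers; the grasp point (between the pads) lies behind it (r.pinch_z is the z of the grasp point in the tool frame, in mm); z points along the fingers, y is the direction in which the jaws open and shut (so a half turn about z gives the same grasp; the last joint's range is limited). The gripper opens to 85 mm and grips with 20 to 120 N. Pads are 22 mm wide; open, the fingers measure 114 mm over their backs; the gripper's body (76 mm by 85 mm) begins 54 mm behind the grasp point. The pads swing forward as they close: fully open they stand 13 mm farther back than shut.
Start: joints at [1.156, 0.353, 1.633, -0, 1.155, -0.002], TCP at [250.734, 572.504, 231.281] pointing down, gripper open.
Joint ranges: [-2.63, 2.63], [-0.92, 2.1], [0.06, 2.66], [-1.3, 4.44], [0, 2.69], [-3.02, 3.02]. Speed limits (rad/s): [2.22, 2.22, 2.79, 3.14, 3.14, 3.14].

## Interface

Orientations are given as [roll, pitch, yaw] about the fixed x, y, z axes, in that order (R = Rz(yaw) Ry(pitch) Rx(roll)).
In Python, from rig import r, optics, ticket gives the robot as it stands.
- The arm moves only by the shell command python3 -m jog 'ROWS' [FORCE]. ROWS is text: rows parted by semicolons, each of 7 numbers parted by spaces: the closure in counts, from 0 (fully open) to 255 (shut), then the shift along the tool's x, y, z in mm, then the turn, a rotation vector about the tool's x, y, z in degrees. A call has 1 to 5 rows; each row shifts and turns the pose as measured when the row begins, along the tool's axes as they then stand; what a row does not reach is not made up. A row lasts 1/12 s, in which the tool goes at most 41.7 mm and 7.16 degrees, less where a joint would pass 70% of its speed; a pose out of reach is approached as far as the arm can. A call with a gripper value outside its range is refused whole. The fingers move at their own pace and stop on an object; FORCE is the grip in N (left out, the last holds). Time passes only in rows, so rows that do not move let the fingers close. It gives the time, the measured TCP pose, the force and the opening at its end, in the units of the state.
- r.sense(): the state, without advancing time (a new reading comes with each control period).
- optics.grab_frame(name): name is "scene" or "top"; returns the picture (480x640x3 uint8, red, green, blue); there is no depth.
- optics.camera_info(name): a dict with "fx", "fy", "cx", "cy" (pixels), "world_from_camera" (4x4, takes a point from camera to world coordinates). Camera axes: x right, y down, z forward; pixel columns grow to the right and rows downward; lengths in mm; the calibration is good to about 2 mm. A picture is of the moment at which its call begins. camera_info takes no time and is no camera call.
- ticket.sign_off(): hands the job in, once; it reports no verdict.
The state is a dict: "clock": time; "qpos": joint angles; "qvel": joint speeds; "joint_efforts": joint torques, N m; "eef_pos": TCP position; "tcp_rot": TCP orientation; "contact_force": force on the tool from outside, world axes, zero at the start; "wrist_torque": the same for the moment, N m; "opening": opening from 0.0 (shut) to 1.0 (fully open).
Only numpy, scipy, OpenCV 4.12 (cv2) and the standard library are available. Lean on these libraries where they do the work, as an engineer would, in place of code of your own. Each camera call takes 0.05 s, during which the arm holds its last target.

## Task

Take the tall grooved sample cell out of its stand and press it gently, upright, down into the well of the photometer until the side ball clicks into its groove and the cell sits held on the foot pad, then let go. Never force it: stop pressing as soon as it has clicked home. Leave the short plain cell in the stand and the other things where they are.

Things in the scene. Friction and masses are not known exactly. Their poses are not given: they have to be found in the camera images.
- cell: the tall sample cell, loose, about 80 g, upright in one of the stand's two pockets (which one varies). Origin: centre of its underside; z up, x along its long side. Grey body 30 (x) x 20 (y) mm, z = 0 to 68; above it a black ribbed cap 33 x 23 mm, z = 68 to 104 mm, to be gripped on either pair of sides. Both ways round (half a turn about z) are equal.
- cell_groove (a point): point on the cell's axis 19.2 mm above its underside, level with the middle of the grooves: both broad faces (+y and -y) have a 2.5 mm deep groove across (along x) with sloping flanks, 8 mm wide at the face. The lower end of these faces tapers over 2.5 mm.
- blank_cell: the short plain cell, loose, stays in the other pocket: body 30 x 20 x 50 mm without grooves, round black knob 22 mm across and 20 mm high on top (70 mm in all). Origin at the centre of its underside.
- cell_stand: flat white stand, fixed, 62 (x) x 150 (y) x 30 mm, origin at the centre of its underside. Two pockets, 33 (x) x 23 (y) mm and 23 mm deep (floor 7 mm above the table), centred at y = +36 and y = -36 mm in its frame.
- photometer: white desk instrument, fixed, z up; origin on the table under the well's vertical axis. The block round the well is 68 x 60 mm and 80 mm high; lower boxes 54 mm high at both y sides (out to y = 47 mm), a front box 46 mm high reaching to x = -95 mm. The cell's long side goes along its x, either way round. Pressing the cell down with more than 20 N is too much.
- well_mouth (a point): centre of the well's mouth, 80 mm above the table; axes as the photometer's. The well is 32.4 mm along x, 22 mm along y, with a 4 mm funnel at the top. In it a side ball and, under the cell, a sprung foot pad sit on one carriage whose height was set by hand and is not measured: the cell is home when its underside is somewhere between 30 and 60 mm below this point.
- ball_screw (a point): centre of the steel screw on the photometer's +y side, 40 mm above the table. Behind it a sprung steel ball, 5 mm radius, stands about 5 mm out of the well's +y wall. It resists from some 21 mm short of home; pushing past takes some 5 to 8 N down at first, then it rubs until some 5 mm short of home, then drops into the groove and draws the cell down.
- foot_pad (a joint): how far the foot pad in the well is pressed down: 0 = untouched, 0.0025 m = hard stop; spring about 3 N per mm. The cell meets it within the last 1 mm before home; pressing on past home the push rises steeply, with the hard stop about 1.5 mm further. With the cell clicked home and let go it reads about 0.0008 to 0.0012. The reading is noisy.
- petri_a: shallow round dish with amber filling, 88 mm across, 14 mm high, bystander; origin at the centre of its underside.
- coverslip_box: small white carton 41 x 53 x 22 mm, bystander; origin at the centre of its underside.
- forceps_b: steel forceps 124 mm long, 9 mm high, lying, bystander.
- pen_2: white and red marker 135 mm long, 16 mm thick, lying, bystander.
- lens: hand lens with red handle, 148 x 62 x 13 mm, lying, bystander.
Mind the look-alikes: they are no part of the job. Several things look just like the photometer: the one meant starts farthest from the robot's base. What is shaped like the cell but red is not meant.

How it is judged (in metres and radians):
On the way, in this order (a step that is already met when the one before it is completed fails the run):
1. the tall cell is lifted out of the stand (height (world z) of cell above 0.06 m), for 0.1 s.
2. the cell is pressed home in the well, on the foot pad (value of joint foot_pad above 0.0003 m and horizontal distance between cell and well_mouth below 0.003 m and height (world z) of cell below 0.052 m), for 0.1 s.
At the end, for the whole second after the job is handed in: The tall cell stands in the photometer's well, within 3 mm of its axis, upright within 0.08 rad, long side along the well within 0.12 rad, clicked home with its underside pressing the foot pad down by more than 0.3 mm (underside more than 28 mm below the mouth), at rest and let go (all of step 2 and angle between cell's own z axis and vertical below 0.08 rad and angle between the x axis of cell and the x axis of photometer, either way round below 0.12 rad and linear speed of cell below 0.01 m/s); the robot touches nothing.
It fails at once if the cell is forced: more than 25 N on the foot pad, or more than 60 N in all between cell and photometer (contact force between cell and foot_pad above 25 N or contact force between cell and photometer above 60 N).
It fails at once if the robot strikes the photometer with more than 15 N (contact force between any of the fingers, the arm and photometer above 15 N).
It fails at once if the short plain cell leaves its place (distance of blank_cell from where it was at the start of the episode above 0.01 m or angle between blank_cell's own z axis and vertical above 0.3 rad).
It fails at once if a bystander is moved by more than 20 mm (distance of any of petri_a, coverslip_box, forceps_b, pen_2, lens from where it was at the start of the episode above 0.02 m).
It also fails if it takes over 59 s, if anything falls off the work surface, if the arm or the gripper's body presses on something with over 40 N, if the wrist force passes 120 N, or if a joint passes its speed limit or range.

## Working session

There is one attempt and no reset: what is moved stays moved. The work goes in short steps, Python scripts to look and compute and a shell command to move; the robot and the scene stay as the last step left them, time stands still between calls to the robot, and variables do not carry over. Pictures are saved under pics/ and viewed, and the job is handed in when it is done.

```bash
ls; mkdir -p pics; python3 - <<'E'
from rig import r, optics, ticket
import cv2, numpy as np
print(r.sense()); print(r.pinch_z)
for n in("scene","top"):
    im=optics.grab_frame(n); cv2.imwrite(f"pics/{n}0.png",im[:,:,::-1]); 
    np.set_printoptions(suppress=True,precision=4); print(optics.camera_info(n))
E
```

```text
pics
{'clock': 0.0, 'qpos': array([ 1.15556797e+00,  3.53626560e-01,  1.63414336e+00, -3.45007116e-05,
        1.15520257e+00, -2.42846815e-03]), 'qvel': array([ 0.00056931, -0.00103177, -0.0016066 ,  0.00052838, -0.00126514,
       -0.00145186]), 'joint_efforts': array([-3.61460887e-03, -6.05242753e+01, -3.42061973e+01, -3.23421191e-04,
        9.34102776e-03, -9.40749942e-05]), 'eef_pos': array([250.56682542, 572.04891759, 230.57122018]), 'tcp_rot': array([-3.14021275e+00,  2.81936750e-05,  2.72880674e+00]), 'contact_force': array([ 0.65034339, -0.58073115,  0.0385376 ]), 'wrist_torque': array([-0.00638634,  0.00673926,  0.003578  ]), 'opening': 1.0018386579038832}
-18.700000000000003
{'fx': 483.45983151141576, 'fy': 483.45983151141576, 'cx': 324.36724127906393, 'cy': 235.71932596779644, 'world_from_camera': array([[   0.7343,   -0.4193,    0.5339,   43.0105],
       [  -0.6789,   -0.451 ,    0.5794, -596.9383],
       [  -0.0022,   -0.7879,   -0.6158,  640.8308],
       [   0.    ,    0.    ,    0.    ,    1.    ]])}
{'fx': 492.93186314833787, 'fy': 492.93186314833787, 'cx': 321.3941046672924, 'cy': 230.35458714308814, 'world_from_camera': array([[ -0.0069,  -0.9829,   0.1841, 362.7966],
       [ -0.9997,   0.0026,  -0.0237, -53.6707],
       [  0.0228,  -0.1842,  -0.9826, 970.3572],
       [  0.    ,   0.    ,   0.    ,   1.    ]])}
```

View pics/scene0.png

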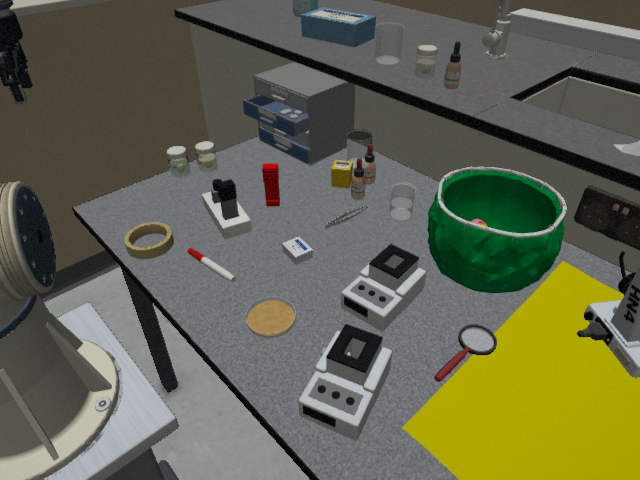

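View pics/top0.png

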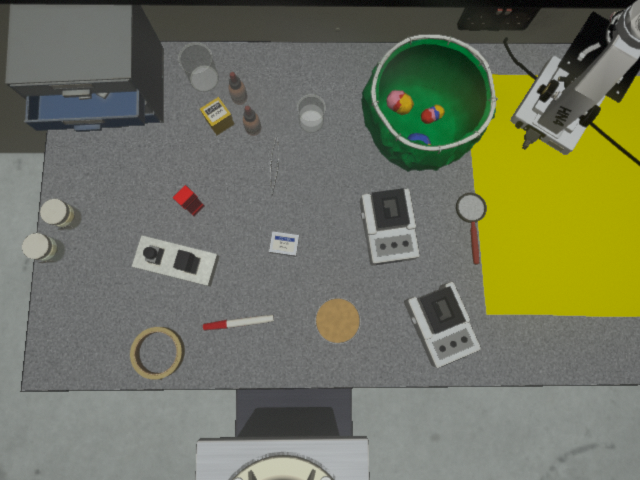

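The top view shows two photometers, one at about (390,225) and one at about (443,325). The stand is at about (174,260), with the blank's round knob at about (152,254) and the tall cell's square cap at about (186,262). A red decoy stands at (188,200). Next I'll zoom in.

```bash
cat > h.py <<'E'
import numpy as np, cv2
from rig import r, optics, ticket
def ray(n,uv):
    c=optics.camera_info(n); T=np.array(c["world_from_camera"])
    d=np.array([(uv[0]-c["cx"])/c["fx"],(uv[1]-c["cy"])/c["fy"],1.]); return T[:3,3],T[:3,:3]@d
def plane(n,uv,z):
    o,d=ray(n,uv); return o+d*(z-o[2])/d[2]
def proj(n,P):
    c=optics.camera_info(n); T=np.linalg.inv(np.array(c["world_from_camera"])); p=T[:3,:3]@np.asarray(P,float)+T[:3,3]
    return np.array([c["fx"]*p[0]/p[2]+c["cx"],c["fy"]*p[1]/p[2]+c["cy"]])
E
python3 - <<'E'
import cv2
from h import *
t=cv2.imread("pics/top0.png"); s=cv2.imread("pics/scene0.png")
def crop(im,x0,y0,w,h,k,n): cv2.imwrite(n,cv2.resize(im[y0:y0+h,x0:x0+w],None,fx=k,fy=k,interpolation=cv2.INTER_CUBIC))
crop(t,345,175,90,100,6,"pics/t_ph.png"); crop(t,125,225,100,70,8,"pics/t_st.png")
crop(s,335,235,100,95,6,"pics/s_ph.png"); crop(s,190,170,70,70,8,"pics/s_st.png")
for p in [(390,225),(443,325)]: q=plane("top",p,60); print(q,np.hypot(*q[:2]))
E
```

```text
[ 543.271462   -205.33872506   60.        ] 580.7821221684276
[ 357.07264241 -296.28848984   60.        ] 463.99110030816786
```

View pics/t_ph.png

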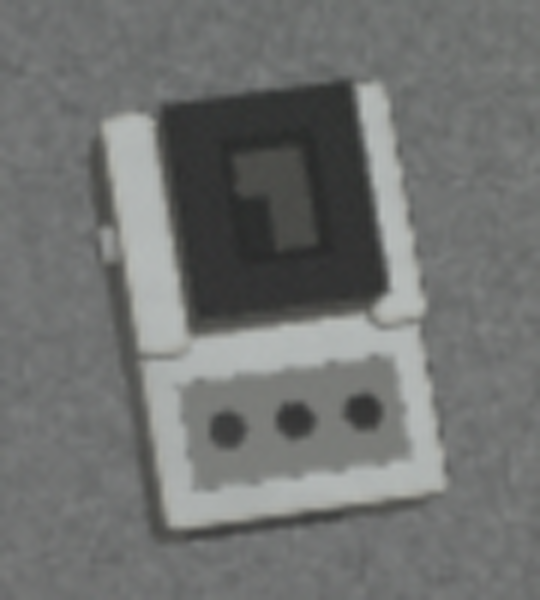

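View pics/t_st.png

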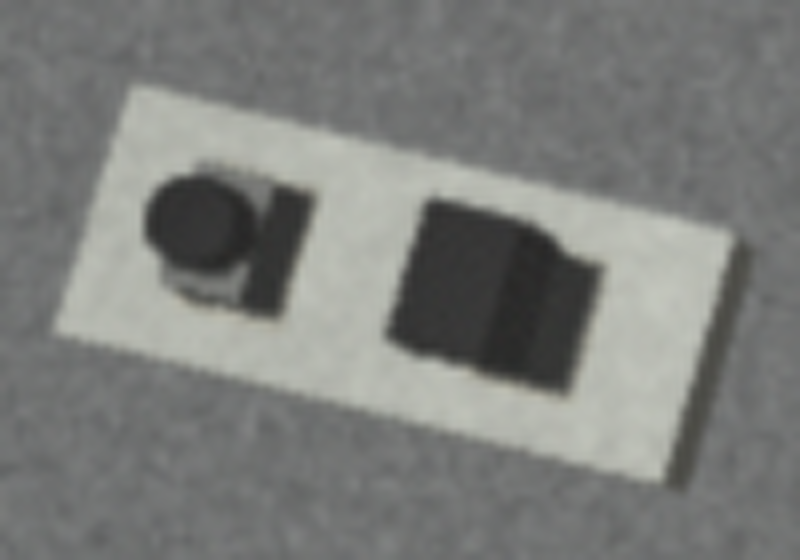

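View pics/s_ph.png

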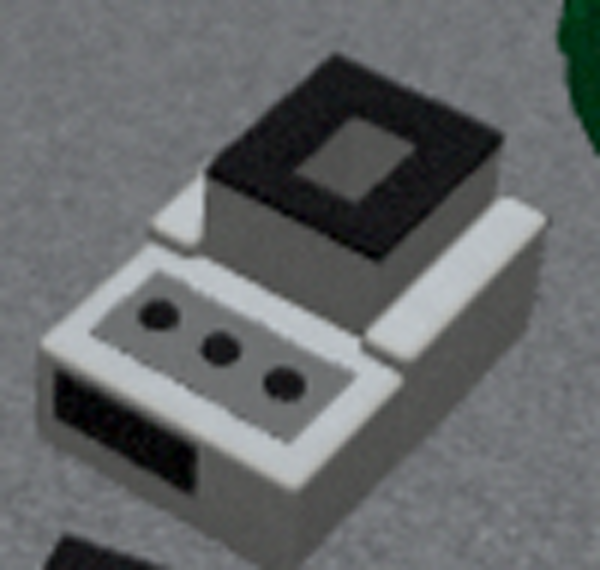

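View pics/s_st.png

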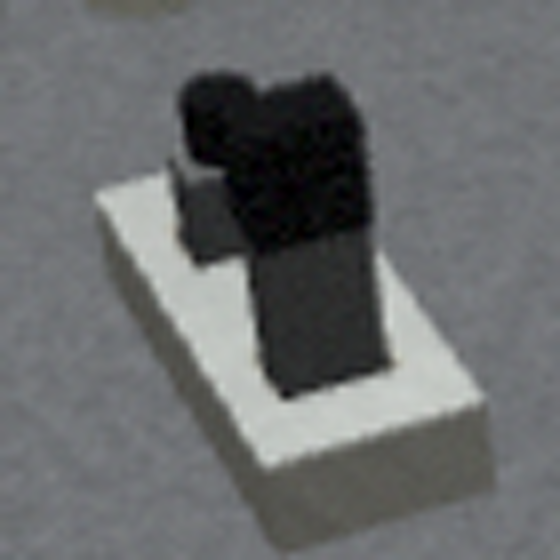

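```bash
cat > m.py <<'E'
from h import *
np.set_printoptions(suppress=True,precision=2)
t=cv2.imread("pics/top0.png"); s=cv2.imread("pics/scene0.png")
def quad(n,mask,z,name):
    cs,_=cv2.findContours(mask,cv2.RETR_EXTERNAL,cv2.CHAIN_APPROX_NONE)
    c=max(cs,key=cv2.contourArea)[:,0].astype(float)
    P=np.array([plane(n,p,z)[:2] for p in c])
    (cx,cy),(w,h),a=cv2.minAreaRect(P.astype(np.float32)); 
    print(name,n,"area",cv2.contourArea(c.astype(np.float32)),"ctr",cx,cy,"wh",w,h,"ang",a)
    ap=cv2.approxPolyDP(c.astype(np.int32).reshape(-1,1,2),4,True)[:,0]; print(" px",ap.tolist())
    Q=np.array([plane(n,p,z)[:2] for p in ap]);print(" world",Q.tolist())
def sub(im,x0,y0,x1,y1,f):
    m=np.zeros(im.shape[:2],np.uint8); m[y0:y1,x0:x1]=f(im[y0:y1,x0:x1].astype(int))*255; return m
g=lambda a:a.max(2)
def fill(m): return cv2.morphologyEx(m,cv2.MORPH_CLOSE,np.ones((3,3)))
quad("top",sub(t,125,225,225,295,lambda a:g(a)>150),30,"stand")
quad("top",sub(t,345,175,435,275,lambda a:g(a)<75),80,"phot")
quad("scene",sub(s,335,235,435,282,lambda a:g(a)<50),80,"phot")
quad("scene",sub(s,190,170,260,240,lambda a:g(a)>150),30,"stand")
E
python3 m.py
```

```text
stand top area 2433.5 ctr 482.6466979980469 205.4589385986328 wh 149.2428741455078 61.92396926879883 ang 75.77811431884766
 px [[141, 236], [132, 266], [207, 284], [215, 254]]
 world [[528.8342415459688, 270.3707698550084], [471.04372262319094, 283.8544830633937], [436.2252894100611, 140.9471324548666], [493.42780609549976, 127.74580358447912]]
phot top area 1107.5 ctr 571.6676025390625 -202.79820251464844 wh 69.4544448852539 60.590938568115234 ang 7.627093315124512
 px [[402, 189], [372, 193], [378, 228], [408, 223]]
 world [[608.0533677468749, -226.83071143643357], [600.3621165987361, -170.23527947743588], [533.7184349784504, -179.60764907068815], [542.9996304043686, -235.563171040617]]
phot scene area 853.0 ctr 571.2291259765625 -204.52691650390625 wh 70.56080627441406 60.95083999633789 ang 8.027427673339844
 px [[389, 245], [370, 264], [398, 278], [418, 258]]
 world [[597.5174500119991, -170.40261117113403], [533.249972023203, -182.7109863466228], [541.7072522631164, -239.46733607938347], [607.5684774183218, -229.76201308625286]]
stand scene area 444.0 ctr 483.0186767578125 207.43594360351562 wh 150.47747802734375 62.7803840637207 ang 75.72728729248047
 px [[202, 194], [222, 227], [249, 220], [237, 202], [239, 216], [225, 220], [210, 192]]
 world [[471.95767810912537, 285.1106137847323], [435.29859415488124, 146.23743066312522], [491.56188666737773, 127.95818169691927], [512.2351131471087, 202.64128236017348], [484.3368733138751, 154.7301824311544], [453.8868232634594, 162.9984429625432], [490.090123957782, 279.8189832188373]]
```

```bash
cat > ov.py <<'E'
from h import *
def box(c,yaw,hx,hy,z):
    a=np.radians(yaw);R=np.array([[np.cos(a),-np.sin(a)],[np.sin(a),np.cos(a)]])
    return [np.r_[np.array(c)+R@np.array(p),z] for p in [(-hx,-hy),(hx,-hy),(hx,hy),(-hx,hy)]]
def draw(im,n,P,x0,y0,k,col):
    q=np.array([(proj(n,p)-[x0,y0]+.5)*k for p in P]); cv2.polylines(im,[q.astype(np.int32)],True,col,1)
E
python3 - <<'E'
from ov import *
a=np.radians(-14); sc=np.array([482.8,206.4]); pk=sc+(-36)*np.array([-np.sin(a),np.cos(a)]); print(pk)
ph=(571.4,-203.6)
for n in("top","scene"):
    im=cv2.imread(f"pics/{n}0.png")
    for nm,(x0,y0,w,h),L in [("st",(125,225,100,70) if n=="top" else (190,165,70,75),[(sc,-14,31,75,30),(pk,-14,16.5,11.5,111),(pk,-14,16.5,11.5,75),(pk,-14,15,10,30)]),
                 ("ph",(350,180,80,90) if n=="top" else (335,235,100,90),[(ph,7.8,34,30,80),(ph,7.8,16.2,11,80),(ph,7.8,20.2,15,80)])]:
        c=cv2.resize(im[y0:y0+h,x0:x0+w],None,fx=6,fy=6,interpolation=cv2.INTER_CUBIC)
        c=cv2.convertScaleAbs(c,alpha=1.6)
        for l in L: draw(c,n,box(*l),x0,y0,6,(0,255,0))
        cv2.imwrite(f"pics/ov_{n}_{nm}.png",c)
a=[cv2.imread(f"pics/ov_{n}_{m}.png") for m in("st","ph") for n in("top","scene")]
for m,(p,q) in zip(("st","ph"),(a[:2],a[2:])):
    H=max(p.shape[0],q.shape[0]); f=lambda i:cv2.copyMakeBorder(i,0,H-i.shape[0],0,0,cv2.BORDER_CONSTANT)
    o=np.hstack([f(p),f(q)]); o=cv2.resize(o,None,fx=.75,fy=.75,interpolation=cv2.INTER_AREA); print(o.shape); cv2.imwrite(f"pics/ov_{m}.png",o)
E
```

```text
[474.09081176 171.46935385]
(338, 765, 3)
(405, 810, 3)
```

View pics/ov_st.png

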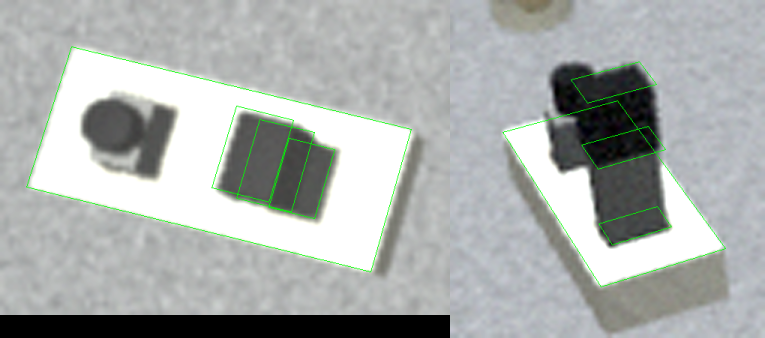

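View pics/ov_ph.png

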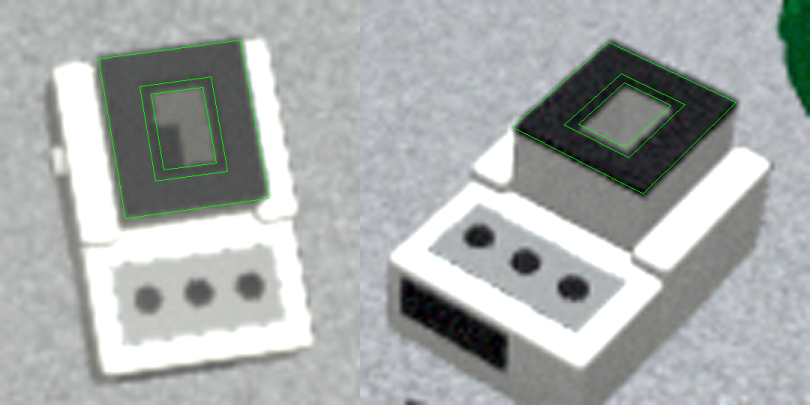

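Both overlays agree with the pictures to within 1–2 mm. That puts the well at about (571.4, −203.6) with yaw 7.8°, and the tall cell at about (473, 170.5) with yaw −14°. I'm moving to above the cell.

```bash
python3 -m jog '110 -33 -25 0 0 0 0;110 -33 -25 0 0 0 0;110 -33 -25 0 0 0 0;110 -33 -25 0 0 0 0;110 -33 -25 0 0 0 0' 40; python3 -m jog '110 -33 -25 0 0 0 0;110 -33 -25 0 0 0 0;110 -33 -25 0 0 0 0;110 -33 -25 0 0 0 -5;110 -33 -25 0 0 0 -5'
cat > to.py <<'E'
import sys
from h import *
from scipy.spatial.transform import Rotation as Ro
# usage: x y z yaw_deg : deltas in tool frame
x,y,z,yw=map(float,sys.argv[1:5]); s=r.sense(); R=Ro.from_euler("xyz",s["tcp_rot"])
T=Ro.from_euler("xyz",[np.pi,0,np.radians(yw)])
np.set_printoptions(suppress=True,precision=2)
print("t",s["clock"],"pos",s["eef_pos"],"rot",np.degrees(s["tcp_rot"]),"open",s["opening"],"F",s["contact_force"],"tau",s["wrist_torque"])
print("d tool",R.inv().apply(np.array([x,y,z])-s["eef_pos"]),"rotvec deg",np.degrees((R.inv()*T).as_rotvec()))
E
python3 to.py 473 170.5 230 166
```

```text
clock: 0.52
eef_pos: [349.7, 392.8, 228.0]
tcp_rot: [-3.14, -0.002, 2.739]
contact_force: [0.7, -0.0, 0.6]
opening: 0.569
clock: 0.93
eef_pos: [453.0, 211.8, 227.0]
tcp_rot: [-3.139, -0.004, 2.918]
contact_force: [1.0, 0.5, -0.4]
opening: 0.563
t 0.9333 pos [453.01 211.84 226.98] rot [-179.88   -0.21  167.16] open 0.5625543058496074 F [ 0.96  0.48 -0.35] tau [-0.02 -0.02  0.05]
d tool [-28.67 -35.88  -3.05] rotvec deg [-0.13 -0.21  1.16]
```

```bash
python3 -m jog '110 -14 -18 0 0 0 1;110 -14 -18 20 0 0 0;110 0 0 30 0 0 0;110 0 0 20 0 0 0;110 0 0 0 0 0 0';python3 to.py 473 170.5 150 166; python3 - <<'E'
from h import *
for n in("top","scene"):
    im=optics.grab_frame(n)[:,:,::-1]
    x0,y0,w,h=(115,175,130,130) if n=="top" else (165,120,130,130)
    cv2.imwrite(f"pics/{n}1.png",cv2.resize(im[y0:y0+h,x0:x0+w],None,fx=3,fy=3))
cv2.imwrite("pics/b1.png",np.hstack([cv2.imread(f"pics/{n}1.png") for n in("top","scene")]))
E
```

```text
clock: 1.35
eef_pos: [477.8, 160.2, 156.1]
tcp_rot: [-3.14, 0.002, 2.897]
contact_force: [0.2, -0.0, -0.2]
opening: 0.566
t 1.35 pos [477.82 160.18 156.13] rot [-179.92    0.11  166.01] open 0.5661123069645714 F [ 0.17 -0.03 -0.22] tau [-0.    0.02 -0.03]
d tool [7.18 8.86 6.1 ] rotvec deg [-0.08  0.11  0.01]
```

View pics/b1.png

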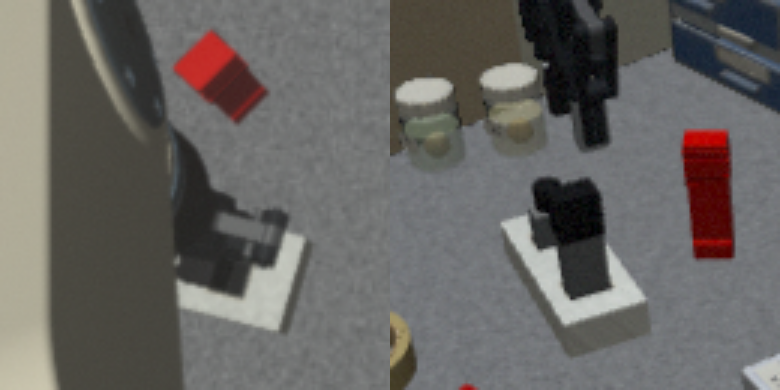

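The gripper is above the stand and the jaws open along its long axis. The cell hasn't been touched. I'll correct the overshoot.

```bash
python3 -m jog '110 7 9 0 0 0 0;110 0 0 0 0 0 0';python3 to.py 473 170.5 150 166
```

```text
clock: 1.62
eef_pos: [475.0, 173.3, 161.0]
tcp_rot: [3.14, 0.006, 2.898]
contact_force: [0.8, -0.5, 0.1]
opening: 0.569
t 1.6167 pos [475.01 173.33 160.97] rot [179.89   0.34 166.04] open 0.5689515013558468 F [ 0.78 -0.47  0.11] tau [-0.01  0.02  0.03]
d tool [ 1.34 -3.25 10.95] rotvec deg [0.11 0.34 0.04]
```

```bash
python3 -m jog '110 1 -3 10 0 0 0;110 0 0 10 0 0 0;110 0 0 0 0 0 0';python3 to.py 473 170.5 73 166
```

```text
clock: 1.87
eef_pos: [474.5, 173.2, 142.5]
tcp_rot: [3.136, 0.011, 2.902]
contact_force: [-1.0, -0.5, -0.9]
opening: 0.569
t 1.8667 pos [474.53 173.2  142.48] rot [179.69   0.63 166.25] open 0.5693347440309202 F [-0.99 -0.5  -0.85] tau [0.05 0.07 0.02]
d tool [ 1.62 -3.36 69.45] rotvec deg [0.31 0.63 0.25]
```

```bash
python3 -m jog '110 2 -4 0 0.3 0.6 0.2;110 0 0 0 0 0 0;110 0 0 0 0 0 0';python3 to.py 473 170.5 73 166
```

```text
clock: 2.12
eef_pos: [470.8, 169.6, 141.9]
tcp_rot: [-3.14, -0.001, 2.899]
contact_force: [-0.2, 0.7, 0.5]
opening: 0.573
t 2.1167 pos [470.83 169.59 141.92] rot [-179.94   -0.08  166.08] open 0.5728871180388379 F [-0.21  0.74  0.53] tau [-0.   -0.03 -0.02]
d tool [-1.98  1.48 68.92] rotvec deg [-0.06 -0.08  0.08]
```

```bash
python3 -m jog '110 -1 1 15 0 0 0;110 0 0 15 0 0 0;110 0 0 10 0 0 0;110 0 0 0 0 0 0;110 0 0 0 0 0 0';python3 to.py 473 170.5 73 166;  python3 - <<'E'
from h import *
x=[]
for i in range(3): im=optics.grab_frame("scene"); x.append(r.sense()["eef_pos"])
print(np.array(x))
x0,y0,w,h=(165,120,130,130)
cv2.imwrite(f"pics/s2.png",cv2.resize(im[y0:y0+h,x0:x0+w,::-1],None,fx=4,fy=4))
E
```

```text
clock: 2.53
eef_pos: [473.6, 170.2, 101.9]
tcp_rot: [3.141, 0.001, 2.898]
contact_force: [0.3, 0.3, -0.6]
opening: 0.57
t 2.5333 pos [473.58 170.24 101.93] rot [179.98   0.05 166.02] open 0.569796188134517 F [ 0.32  0.31 -0.57] tau [-0.03  0.04  0.01]
d tool [ 0.65  0.11 28.93] rotvec deg [0.02 0.05 0.02]
[[473.51759008 170.22206081 102.00652771]
 [473.74804649 170.33855251 102.32032028]
 [473.93317321 170.4065914  102.5336879 ]]
```

View pics/s2.png

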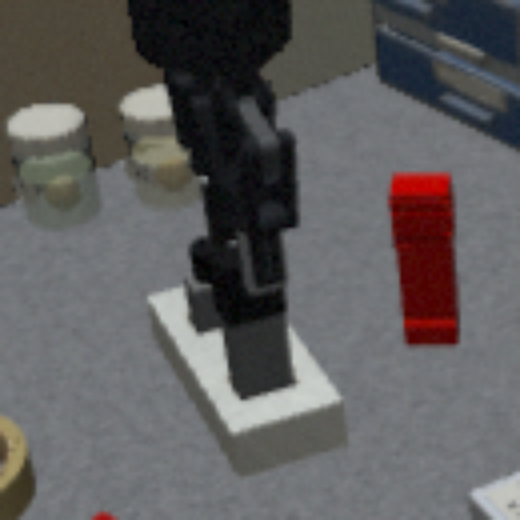

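The fingers straddle the cap with no contact. I'll lower the last 28 mm and close.

```bash
python3 -m jog '110 1 0 12 0 0 0;110 0 0 10 0 0 0;110 0 0 5 0 0 0;110 0 0 0 0 0 0;110 0 0 0 0 0 0';python3 to.py 473 170.5 73 166
```

```text
clock: 3.1
eef_pos: [475.0, 171.3, 76.8]
tcp_rot: [3.138, 0.006, 2.898]
contact_force: [-0.6, -1.2, -0.3]
opening: 0.569
t 3.1 pos [474.97 171.33  76.78] rot [179.8    0.32 166.03] open 0.5689112045269827 F [-0.62 -1.18 -0.28] tau [ 0.   -0.03  0.02]
d tool [ 1.73 -1.29  3.77] rotvec deg [0.2  0.32 0.03]
```

```bash
python3 -m jog '110 1.5 -1 2 0.2 0.3 0;110 0 0 0 0 0 0;180 0 0 0 0 0 0;255 0 0 0 0 0 0;255 0 0 0 0 0 0' 40;python3 to.py 473 170.5 73 166;python3 -m jog '255 0 0 0 0 0 0;255 0 0 0 0 0 0;255 0 0 0 0 0 0';python3 to.py 473 170.5 73 166
```

```text
clock: 3.52
eef_pos: [473.8, 170.9, 75.7]
tcp_rot: [3.141, 0.001, 2.898]
contact_force: [-0.9, -0.2, 0.1]
opening: 0.266
t 3.5167 pos [473.8  170.89  75.69] rot [179.98   0.05 166.03] open 0.26593578209853846 F [-0.92 -0.16  0.07] tau [ 0.02  0.01 -0.02]
d tool [ 0.68 -0.58  2.69] rotvec deg [0.02 0.05 0.03]
clock: 3.77
eef_pos: [473.8, 170.9, 75.9]
tcp_rot: [3.141, 0.001, 2.898]
contact_force: [-0.5, -1.3, -1.3]
opening: 0.266
t 3.7667 pos [473.82 170.93  75.86] rot [179.97   0.07 166.03] open 0.2658788613959359 F [-0.49 -1.32 -1.28] tau [-0.06  0.05 -0.  ]
d tool [ 0.7  -0.62  2.86] rotvec deg [0.03 0.07 0.03]
```

```bash
python3 -m jog '255 0 0 -8 0 0 0;255 0 0 -15 0 0 0;255 0 0 -25 0 0 0;255 0 0 -30 0 0 0;255 0 0 -30 0 0 0';python3 -m jog '255 0 0 -25 0 0 0;255 0 0 -10 0 0 0;255 0 0 0 0 0 0;255 0 0 0 0 0 0';python3 to.py 571.4 -203.6 200 187.8; python3 - <<'E'
from h import *
im=optics.grab_frame("scene")
x0,y0,w,h=(165,60,130,190)
cv2.imwrite(f"pics/s3.png",cv2.resize(im[y0:y0+h,x0:x0+w,::-1],None,fx=3,fy=3))
E
```

```text
clock: 4.18
eef_pos: [470.1, 169.7, 183.4]
tcp_rot: [-3.136, -0.008, 2.898]
contact_force: [0.2, -0.2, -0.8]
opening: 0.266
clock: 4.52
eef_pos: [473.0, 170.7, 229.0]
tcp_rot: [3.14, 0.002, 2.898]
contact_force: [0.1, -0.3, -0.5]
opening: 0.269
t 4.5167 pos [473.04 170.73 228.96] rot [179.93   0.11 166.02] open 0.26870028845446986 F [ 0.05 -0.28 -0.53] tau [0.02 0.02 0.02]
d tool [-185.82 -339.51   28.89] rotvec deg [  0.05   0.12 -21.78]
```

View pics/s3.png

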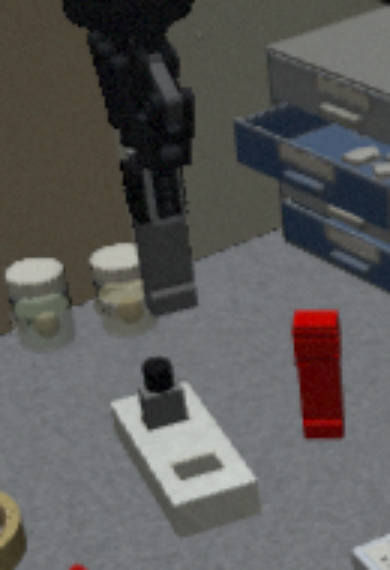

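The cell is out of the stand and upright in the fingers, and the blank hasn't moved. Moving across to the photometer now.

```bash
python3 -m jog '255 -12 -22 0 0 0 0;255 -18 -33 0 0 0 0;255 -18 -33 0 0 0 0;255 -18 -33 0 0 0 0;255 -18 -33 0 0 0 0';python3 -m jog '255 -18 -33 0 0 0 0;255 -18 -33 0 0 0 0;255 -18 -33 0 0 0 -5;255 -14 -25 0 0 0 -5;255 -7 -14 0 0 0 -3';python3 -m jog '255 0 0 0 0 0 0;255 0 0 0 0 0 0';python3 to.py 571.4 -203.6 200 187.8
```

```text
clock: 4.98
eef_pos: [514.5, 1.1, 222.7]
tcp_rot: [3.141, -0.007, 2.907]
contact_force: [0.4, 0.9, -0.7]
opening: 0.261
clock: 5.4
eef_pos: [557.5, -160.0, 213.7]
tcp_rot: [3.138, -0.018, 3.14]
contact_force: [0.3, 0.9, -0.1]
opening: 0.262
clock: 5.57
eef_pos: [556.7, -163.5, 210.1]
tcp_rot: [3.137, -0.023, 3.137]
contact_force: [0.0, 0.2, -0.5]
opening: 0.264
t 5.5667 pos [ 556.7  -163.49  210.13] rot [179.76  -1.3  179.76] open 0.2638452834425561 F [ 0.04  0.19 -0.53] tau [ 0.03 -0.01 -0.01]
d tool [-15.09 -40.09   9.62] rotvec deg [ 0.33 -1.28 -8.04]
```

```bash
python3 -m jog '255 -6 -15 0 0.3 -1 -4;255 -6 -15 0 0 0 -4;255 -2 -8 0 0 0 0;255 0 0 0 0 0 0;255 0 0 0 0 0 0';python3 to.py 571.4 -203.6 200 187.8
```

```text
clock: 5.98
eef_pos: [569.3, -196.6, 204.8]
tcp_rot: [3.136, -0.013, -3.008]
contact_force: [0.6, 0.3, -0.7]
opening: 0.263
t 5.9833 pos [ 569.34 -196.58  204.77] rot [ 179.66   -0.75 -172.36] open 0.2633533002127696 F [ 0.6   0.29 -0.68] tau [ 0.02 -0.01  0.06]
d tool [-1.17 -7.26  4.71] rotvec deg [ 0.34 -0.74 -0.16]
```

```bash
python3 -m jog '255 -1 -7 0 0.3 -0.7 0;255 0 0 0 0 0 0;255 0 0 0 0 0 0';python3 to.py 571.4 -203.6 160 187.8; python3 - <<'E'
from h import *
L=[]
for n,(x0,y0,w,h) in dict(scene=(320,160,130,160),top=(330,130,130,160)).items():
    im=optics.grab_frame(n);cv2.imwrite(f"pics/{n}4.png",im[:,:,::-1])
    L.append(cv2.resize(im[y0:y0+h,x0:x0+w,::-1],None,fx=3,fy=3))
cv2.imwrite("pics/b4.png",cv2.convertScaleAbs(np.hstack(L),alpha=1.6))
E
```

```text
clock: 6.23
eef_pos: [570.5, -201.3, 204.1]
tcp_rot: [3.14, -0.001, -3.011]
contact_force: [-0.1, -0.4, -0.7]
opening: 0.261
t 6.2333 pos [ 570.47 -201.25  204.14] rot [ 179.92   -0.06 -172.52] open 0.26121632388709154 F [-0.11 -0.35 -0.69] tau [ 0.03 -0.01 -0.01]
d tool [-0.67 -2.51 44.13] rotvec deg [ 0.08 -0.06 -0.32]
```

View pics/b4.png

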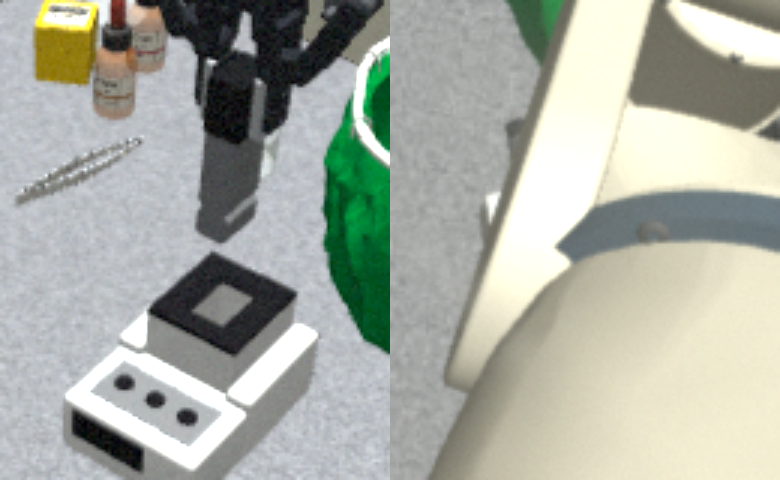

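```bash
python3 - <<'E'
from ov import *
s=r.sense();c=s["eef_pos"];print(c)
im=cv2.imread("pics/scene4.png");x0,y0,k=370,170,8
o=cv2.resize(im[y0:y0+75,x0:x0+60],None,fx=k,fy=k,interpolation=cv2.INTER_CUBIC);o=cv2.convertScaleAbs(o,alpha=2)
for hz,hx,hy in[(0,15,10),(68,15,10),(68,16.5,11.5),(104,16.5,11.5)]: draw(o,"scene",box(c[:2],7.5,hx,hy,c[2]-68.8+hz),x0,y0,k,(0,255,0))
cv2.imwrite("pics/ov4.png",o)
E
```

```text
[ 570.57877525 -201.3944105   204.27685312]
```

View pics/ov4.png

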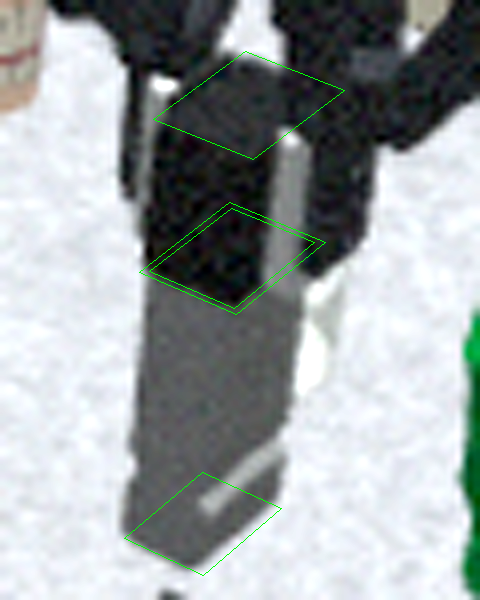

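The gripped cell matches the predicted outline to about 1 mm, so its offset in the grip is negligible. I'll align it and lower it to just above the mouth.

```bash
python3 -m jog '255 -1 -3 12 0 0 -0.3;255 0 0 12 0 0 0;255 0 0 12 0 0 0;255 0 0 5 0 0 0;255 0 0 0 0 0 0';python3 to.py 571.4 -203.6 155 187.8;python3 -m jog '255 0 0 0 0 0 0';python3 to.py 571.4 -203.6 155 187.8
```

```text
clock: 6.75
eef_pos: [571.9, -203.9, 159.1]
tcp_rot: [3.14, -0.001, -3.005]
contact_force: [0.3, -0.4, -1.2]
opening: 0.264
t 6.75 pos [ 571.88 -203.92  159.09] rot [ 179.93   -0.03 -172.17] open 0.26369563213856206 F [ 0.31 -0.38 -1.16] tau [ 0.02  0.05 -0.03]
d tool [0.43 0.38 4.09] rotvec deg [ 0.07 -0.03  0.03]
clock: 6.83
eef_pos: [571.5, -203.8, 158.2]
tcp_rot: [3.14, -0.002, -3.005]
contact_force: [0.1, 0.2, -0.6]
opening: 0.266
t 6.8333 pos [ 571.47 -203.76  158.17] rot [ 179.89   -0.11 -172.17] open 0.26584777895449535 F [ 0.07  0.16 -0.62] tau [0.03 0.02 0.02]
d tool [0.04 0.16 3.17] rotvec deg [ 0.11 -0.11  0.03]
```

```bash
python3 -m jog '255 0 0 3 0 0 0;255 0 0 3 0 0 0;255 0 0 3 0 0 0;255 0 0 0 0 0 0';python3 to.py 571.4 -203.6 149 187.8;python3 -m jog '255 0 0 3 0 0 0;255 0 0 3 0 0 0;255 0 0 0 0 0 0';python3 to.py 571.4 -203.6 140 187.8
```

```text
clock: 7.17
eef_pos: [571.9, -203.9, 148.8]
tcp_rot: [3.14, -0.001, -3.005]
contact_force: [-0.2, 0.0, -0.9]
opening: 0.264
t 7.1667 pos [ 571.87 -203.88  148.83] rot [ 179.91   -0.06 -172.18] open 0.263601812025248 F [-0.21  0.03 -0.87] tau [-0.03 -0.02 -0.04]
d tool [ 0.43  0.35 -0.17] rotvec deg [ 0.09 -0.06  0.02]
clock: 7.42
eef_pos: [572.8, -204.1, 143.3]
tcp_rot: [3.141, 0.001, -3.005]
contact_force: [0.3, -0.3, -1.6]
opening: 0.271
t 7.4167 pos [ 572.8  -204.14  143.26] rot [ 179.97    0.06 -172.19] open 0.2705796586801717 F [ 0.33 -0.32 -1.63] tau [0.03 0.01 0.  ]
d tool [1.32 0.72 3.26] rotvec deg [0.03 0.06 0.01]
```

```bash
python3 -m jog '255 1.3 0.7 2 0 0 0;255 0.3 0.1 2 0 0 0;255 0 0 0 0 0 0';python3 to.py 571.4 -203.6 140 187.8;python3 -m jog '255 0.3 0 3 0 0 0;255 0 0 0 0 0 0';python3 to.py 571.4 -203.6 137 187.8
```

```text
clock: 7.67
eef_pos: [572.5, -203.8, 139.6]
tcp_rot: [-3.141, 0.004, -3.005]
contact_force: [1.1, -0.6, -1.0]
opening: 0.265
t 7.6667 pos [ 572.47 -203.76  139.63] rot [-179.96    0.25 -172.19] open 0.26492589653198867 F [ 1.06 -0.62 -1.04] tau [-0.02 -0.15  0.02]
d tool [ 1.03  0.3  -0.38] rotvec deg [-0.04  0.25  0.01]
clock: 7.83
eef_pos: [572.4, -203.8, 136.4]
tcp_rot: [-3.141, 0.005, -3.005]
contact_force: [2.5, 1.1, -1.3]
opening: 0.267
t 7.8333 pos [ 572.38 -203.79  136.45] rot [-179.95    0.28 -172.19] open 0.2674458530367013 F [ 2.45  1.06 -1.27] tau [ 0.07 -0.41  0.04]
d tool [ 0.95  0.32 -0.56] rotvec deg [-0.05  0.28  0.01]
```

```bash
python3 -m jog '255 -0.5 0 1 0 0.3 0;255 0 0 0 0 0 0';python3 to.py 572.5 -203.6 137 187.8;python3 -m jog '255 -0.5 0 2 0 0 0;255 0 0 0 0 0 0';python3 to.py 572.5 -203.6 137 187.8
```

```text
clock: 8.0
eef_pos: [572.8, -203.7, 135.2]
tcp_rot: [-3.141, -0.001, -3.005]
contact_force: [1.3, 0.1, -1.9]
opening: 0.264
t 8.0 pos [ 572.75 -203.7   135.23] rot [-179.96   -0.06 -172.2 ] open 0.26409710180989393 F [ 1.28  0.1  -1.91] tau [ 0.06 -0.35  0.03]
d tool [ 0.24  0.13 -1.77] rotvec deg [-0.04 -0.06  0.  ]
clock: 8.17
eef_pos: [572.8, -203.6, 132.8]
tcp_rot: [-3.141, -0.002, -3.005]
contact_force: [0.7, 0.9, -1.3]
opening: 0.26
t 8.1667 pos [ 572.8  -203.55  132.76] rot [-179.98   -0.14 -172.19] open 0.2596873015543514 F [ 0.66  0.92 -1.3 ] tau [ 0.05 -0.31  0.01]
d tool [ 0.32 -0.01 -4.24] rotvec deg [-0.02 -0.14  0.01]
```

```bash
python3 -m jog '255 -0.3 0 2 0 -0.1 0;255 0 0 0 0 0 0';python3 to.py 572.8 -203.6 130 187.8;python3 -m jog '255 -0.3 0 2 0 0 0;255 0 0 0 0 0 0';python3 to.py 572.8 -203.6 128 187.8;python3 -m jog '255 0 0 2 0 0 0;255 0 0 0 0 0 0';python3 to.py 572.8 -203.6 126 187.8
```

```text
clock: 8.33
eef_pos: [572.8, -203.4, 130.3]
tcp_rot: [-3.142, -0.001, -3.005]
contact_force: [0.4, 0.3, -1.5]
opening: 0.263
t 8.3333 pos [ 572.77 -203.43  130.29] rot [-180.     -0.08 -172.18] open 0.26319823626324845 F [ 0.45  0.29 -1.48] tau [ 0.04 -0.22  0.01]
d tool [-0.01 -0.17  0.29] rotvec deg [-0.   -0.08  0.02]
clock: 8.5
eef_pos: [572.8, -203.4, 127.9]
tcp_rot: [3.141, -0.002, -3.005]
contact_force: [0.8, 0.3, -0.6]
opening: 0.268
t 8.5 pos [ 572.82 -203.38  127.91] rot [ 179.99   -0.11 -172.18] open 0.26793988084507686 F [ 0.78  0.26 -0.55] tau [ 0.07 -0.17  0.04]
d tool [ 0.05 -0.22 -0.09] rotvec deg [ 0.01 -0.11  0.02]
clock: 8.67
eef_pos: [572.8, -203.4, 125.7]
tcp_rot: [3.141, -0.002, -3.005]
contact_force: [0.6, 0.1, -0.6]
opening: 0.262
t 8.6667 pos [ 572.82 -203.37  125.67] rot [ 179.99   -0.1  -172.18] open 0.26172293149482856 F [ 0.57  0.07 -0.64] tau [-0.02 -0.14 -0.05]
d tool [ 0.06 -0.22 -0.33] rotvec deg [ 0.01 -0.1   0.02]
```

```bash
python3 -m jog '255 0 0 2 0 0 0;255 0 0 0 0 0 0';python3 -m jog '255 0 0 2 0 0 0;255 0 0 0 0 0 0';python3 -m jog '255 0 0 2 0 0 0;255 0 0 0 0 0 0';python3 to.py 572.8 -203.5 120 187.8
```

```text
clock: 8.83
eef_pos: [572.9, -203.4, 123.5]
tcp_rot: [3.141, -0.002, -3.005]
contact_force: [0.1, 1.4, -1.0]
opening: 0.262
clock: 9.0
eef_pos: [572.9, -203.4, 121.3]
tcp_rot: [3.142, -0.002, -3.005]
contact_force: [0.4, 0.2, -0.6]
opening: 0.259
clock: 9.17
eef_pos: [572.9, -203.4, 119.1]
tcp_rot: [3.142, -0.002, -3.005]
contact_force: [0.6, -0.1, -1.3]
opening: 0.264
t 9.1667 pos [ 572.89 -203.42  119.12] rot [ 180.     -0.09 -172.19] open 0.2636820356568489 F [ 0.57 -0.12 -1.32] tau [ 0.01 -0.03  0.05]
d tool [ 0.1  -0.07 -0.88] rotvec deg [ 0.   -0.09  0.01]
```

```bash
python3 -m jog '255 0 0 2 0 0 0;255 0 0 0 0 0 0';python3 -m jog '255 0 0 2 0 0 0;255 0 0 0 0 0 0';python3 to.py 572.8 -203.5 115 187.8
```

```text
clock: 9.33
eef_pos: [573.2, -204.0, 117.3]
tcp_rot: [-3.14, -0.001, -3.005]
contact_force: [-0.3, -0.9, -0.8]
opening: 0.264
clock: 9.5
eef_pos: [573.6, -204.0, 116.1]
tcp_rot: [-3.14, -0.0, -3.005]
contact_force: [1.1, -0.2, -2.1]
opening: 0.268
t 9.5 pos [ 573.58 -204.01  116.08] rot [-179.93   -0.01 -172.18] open 0.2682314632956535 F [ 1.11 -0.23 -2.05] tau [-0.18  0.01  0.  ]
d tool [0.71 0.62 1.08] rotvec deg [-0.07 -0.01  0.02]
```

```bash
python3 -m jog '255 0 0 2 0 0 0;255 0 0 0 0 0 0';python3 to.py 572.8 -203.5 113 187.8
```

```text
clock: 9.67
eef_pos: [573.9, -204.0, 114.9]
tcp_rot: [-3.14, 0.001, -3.005]
contact_force: [0.9, -0.7, -2.8]
opening: 0.261
t 9.6667 pos [ 573.95 -203.97  114.9 ] rot [-179.92    0.03 -172.19] open 0.2612865810798766 F [ 0.92 -0.71 -2.76] tau [-0.23 -0.12 -0.01]
d tool [1.07 0.62 1.9 ] rotvec deg [-0.08  0.03  0.01]
```

```bash
python3 -m jog '255 0.5 0 0 0 0 0;255 0 0 0 0 0 0;255 0 0 0 0 0 0';python3 to.py 573 -203.8 113 187.8;python3 -m jog '255 0.3 0 1.5 0 0 0';python3 to.py 573 -203.8 113 187.8
```

```text
clock: 9.92
eef_pos: [573.9, -204.0, 115.0]
tcp_rot: [-3.14, 0.001, -3.005]
contact_force: [0.3, 0.2, 1.1]
opening: 0.261
t 9.9167 pos [ 573.85 -203.96  114.98] rot [-179.91    0.08 -172.19] open 0.261300366026535 F [0.28 0.2  1.07] tau [-0.12 -0.06 -0.03]
d tool [0.83 0.28 1.98] rotvec deg [-0.09  0.08  0.01]
clock: 10.0
eef_pos: [573.9, -204.0, 114.2]
tcp_rot: [-3.14, 0.002, -3.005]
contact_force: [-1.4, 2.2, 10.7]
opening: 0.262
t 10.0 pos [ 573.94 -203.96  114.23] rot [-179.91    0.13 -172.19] open 0.26196163501082576 F [-1.45  2.24 10.67] tau [0.35 0.22 0.03]
d tool [0.91 0.29 1.23] rotvec deg [-0.09  0.13  0.01]
```

```bash
for i in 1; do python3 -m jog '255 0.2 0 1.3 0 0 0'; python3 -m jog '255 0.2 0 1.3 0 0 0'; python3 -m jog '255 0.2 0 1.3 0 0 0'; done;python3 to.py 573 -203.8 113 187.8
```

```text
clock: 10.08
eef_pos: [574.1, -204.0, 113.7]
tcp_rot: [-3.14, 0.003, -3.005]
contact_force: [-1.9, 2.0, 9.4]
opening: 0.266
clock: 10.17
eef_pos: [574.1, -203.9, 113.2]
tcp_rot: [-3.14, 0.003, -3.005]
contact_force: [-0.9, 1.8, 9.3]
opening: 0.265
clock: 10.25
eef_pos: [574.2, -203.9, 112.7]
tcp_rot: [-3.14, 0.004, -3.005]
contact_force: [-1.6, 2.0, 7.9]
opening: 0.263
t 10.25 pos [ 574.2  -203.91  112.72] rot [-179.9     0.23 -172.2 ] open 0.2628972916009819 F [-1.56  1.95  7.86] tau [ 0.15  0.37 -0.01]
d tool [ 1.18  0.27 -0.29] rotvec deg [-0.1   0.23  0.  ]
```

```bash
for i in 1; do python3 -m jog '255 0.8 0 1.3 0 0.2 0'; python3 -m jog '255 0.6 0 1.3 0 0 0'; python3 -m jog '255 0.5 0 1.3 0 0 0';python3 -m jog '255 0.5 0 1.3 0 0 0'; done;python3 to.py 573 -203.8 111 187.8
```

```text
clock: 10.33
eef_pos: [574.1, -204.0, 112.4]
tcp_rot: [-3.14, 0.002, -3.006]
contact_force: [0.8, 2.6, 10.0]
opening: 0.263
clock: 10.42
eef_pos: [574.2, -203.9, 112.0]
tcp_rot: [-3.139, 0.004, -3.006]
contact_force: [-0.9, 2.3, 8.4]
opening: 0.261
clock: 10.5
eef_pos: [574.2, -203.9, 111.6]
tcp_rot: [-3.139, 0.005, -3.006]
contact_force: [-0.5, 1.3, 6.5]
opening: 0.268
clock: 10.58
eef_pos: [574.2, -203.9, 111.2]
tcp_rot: [-3.139, 0.006, -3.006]
contact_force: [-1.5, 2.2, 7.8]
opening: 0.261
t 10.5833 pos [ 574.22 -203.86  111.19] rot [-179.85    0.32 -172.21] open 0.26109526823656976 F [-1.55  2.2   7.76] tau [0.16 0.2  0.05]
d tool [1.2  0.22 0.18] rotvec deg [-0.15  0.32 -0.01]
```

```bash
for i in 1; do python3 -m jog '255 0.5 0 1.8 0 0.3 0'; python3 -m jog '255 0.5 0 1.8 0 0 0'; python3 -m jog '255 0.5 0 1.8 0 0.2 0';python3 -m jog '255 0.5 0 1.8 0 0.2 0'; done;python3 to.py 573 -203.8 111 187.8
```

```text
clock: 10.67
eef_pos: [574.3, -203.9, 110.3]
tcp_rot: [-3.139, 0.002, -3.006]
contact_force: [1.1, 2.1, 9.2]
opening: 0.264
clock: 10.75
eef_pos: [574.3, -203.8, 109.4]
tcp_rot: [-3.139, 0.003, -3.006]
contact_force: [-0.8, 0.9, 8.7]
opening: 0.264
clock: 10.83
eef_pos: [574.4, -203.8, 108.4]
tcp_rot: [-3.138, 0.001, -3.006]
contact_force: [-0.4, 2.4, 8.2]
opening: 0.266
clock: 10.92
eef_pos: [574.5, -203.8, 107.5]
tcp_rot: [-3.138, -0.002, -3.006]
contact_force: [-0.1, 2.2, 8.6]
opening: 0.261
t 10.9167 pos [ 574.52 -203.8   107.53] rot [-179.8    -0.09 -172.23] open 0.26059718239088336 F [-0.1   2.17  8.56] tau [ 0.21  0.03 -0.02]
d tool [ 1.51  0.2  -3.47] rotvec deg [-0.2  -0.09 -0.03]
```

```bash
python3 - <<'E'
from ov import *
s=r.sense();c=s["eef_pos"];print(c)
im=np.ascontiguousarray(optics.grab_frame("scene")[:,:,::-1]);x0,y0,k=350,190,7
o=cv2.resize(im[y0:y0+85,x0:x0+80],None,fx=k,fy=k,interpolation=cv2.INTER_CUBIC);o=cv2.convertScaleAbs(o,alpha=2)
for hz,hx,hy in[(68,15,10),(68,16.5,11.5),(104,16.5,11.5)]: draw(o,"scene",box(c[:2],7.8,hx,hy,c[2]-68.8+hz),x0,y0,k,(0,255,0))
draw(o,"scene",box((571.4,-203.6),7.8,34,30,80),x0,y0,k,(0,0,255))
cv2.imwrite("pics/ov5.png",o); print(r.sense()["contact_force"])
E
```

```text
[ 574.52074095 -203.80392784  107.52773178]
[0.75087499 1.89992522 2.73780704]
```

View pics/ov5.png

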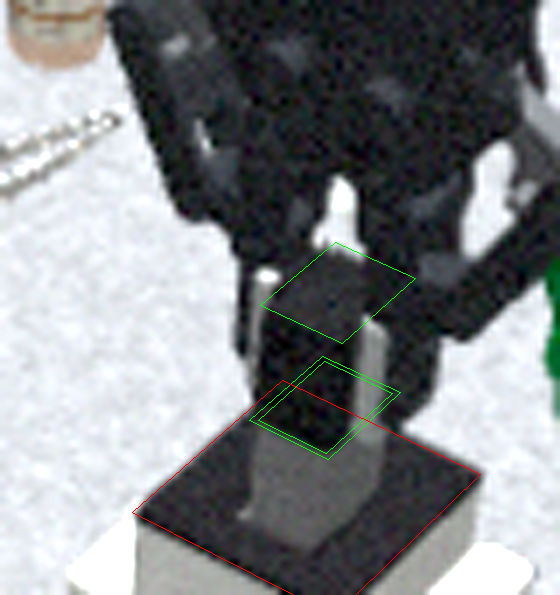

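The cell is going in upright and hasn't slipped in the grip. Pressing on steadily.

```bash
for i in 1; do python3 -m jog '255 0.5 0 1.8 0 0 0'; python3 -m jog '255 0.5 0 1.8 -0.1 0 0'; python3 -m jog '255 0.5 0 1.8 0 0 0';python3 -m jog '255 0.5 0 1.8 0 0 0'; done;python3 to.py 573 -203.8 100 187.8
```

```text
clock: 11.05
eef_pos: [574.5, -203.8, 106.3]
tcp_rot: [-3.138, -0.001, -3.006]
contact_force: [-1.0, 1.8, 9.0]
opening: 0.262
clock: 11.13
eef_pos: [574.6, -203.8, 105.3]
tcp_rot: [-3.139, 0.0, -3.006]
contact_force: [-1.3, 1.9, 7.7]
opening: 0.262
clock: 11.22
eef_pos: [574.6, -203.8, 104.2]
tcp_rot: [-3.139, 0.001, -3.006]
contact_force: [0.2, 2.3, 9.0]
opening: 0.268
clock: 11.3
eef_pos: [574.6, -203.8, 103.2]
tcp_rot: [-3.139, 0.002, -3.006]
contact_force: [-0.2, 1.9, 7.8]
opening: 0.262
t 11.3 pos [ 574.56 -203.8   103.18] rot [-179.85    0.13 -172.21] open 0.2622047279325036 F [-0.23  1.93  7.8 ] tau [ 0.18  0.14 -0.01]
d tool [1.55 0.22 3.17] rotvec deg [-0.15  0.13 -0.01]
```

Only single rows from here on, watching for the drop.

```bash
python3 -m jog '255 0.5 0 1.6 0 0 0'; python3 -m jog '255 0.5 0 1.6 0 0 0'
```

```text
clock: 11.38
eef_pos: [574.6, -203.8, 102.3]
tcp_rot: [-3.139, 0.003, -3.006]
contact_force: [-0.2, 1.3, 7.2]
opening: 0.261
clock: 11.47
eef_pos: [574.5, -203.8, 101.5]
tcp_rot: [-3.139, 0.004, -3.006]
contact_force: [0.1, 1.8, 5.8]
opening: 0.262
```

```bash
python3 -m jog '255 0.5 0 1.5 0 0 0'; python3 -m jog '255 0.5 0 1.5 0 0 0'
```

```text
clock: 11.55
eef_pos: [574.5, -203.8, 100.6]
tcp_rot: [-3.138, 0.005, -3.006]
contact_force: [-0.6, 1.8, 4.4]
opening: 0.262
clock: 11.63
eef_pos: [574.4, -203.8, 99.7]
tcp_rot: [-3.138, 0.006, -3.006]
contact_force: [0.0, 2.1, 4.4]
opening: 0.26
```

```bash
python3 -m jog '255 0.3 0 1.2 0 0 0'
```

```text
clock: 11.72
eef_pos: [574.4, -203.8, 98.9]
tcp_rot: [-3.138, 0.007, -3.006]
contact_force: [0.6, 0.4, 4.7]
opening: 0.265
```

```bash
python3 -m jog '255 0.3 0 1.2 0 0.2 0'
```

```text
clock: 11.8
eef_pos: [574.4, -203.8, 98.0]
tcp_rot: [-3.138, 0.004, -3.006]
contact_force: [1.6, 1.1, 2.6]
opening: 0.264
```

```bash
python3 -m jog '255 0.2 0 1.1 0 0.1 0'
```

```text
clock: 11.88
eef_pos: [574.4, -203.8, 97.0]
tcp_rot: [-3.138, 0.003, -3.006]
contact_force: [0.0, 0.9, 0.7]
opening: 0.26
```

```bash
python3 -m jog '255 0.2 0 0.8 0 0.1 0'
```

```text
clock: 11.97
eef_pos: [574.3, -203.8, 96.2]
tcp_rot: [-3.138, 0.001, -3.006]
contact_force: [0.3, 1.4, 6.4]
opening: 0.264
```

```bash
python3 -m jog '255 0.2 0 0.8 0 0 0'
```

```text
clock: 12.05
eef_pos: [574.4, -203.8, 95.7]
tcp_rot: [-3.138, 0.001, -3.006]
contact_force: [-0.4, 2.4, 13.6]
opening: 0.262
```

The force fell to 0.7 N, which is the ball dropping into the groove, and then rose steeply to 13.6 N on the foot pad. That is home, so I'm stopping. I'll let it relax and check before releasing.

```bash
python3 -m jog '255 0 0 0 0 0 0;255 0 0 0 0 0 0'; python3 -m jog '230 0 0 0 0 0 0;150 0 0 0 0 0 0;110 0 0 0 0 0 0;110 0 0 0 0 0 0;110 0 0 0 0 0 0' 20;python3 to.py 573 -203.8 100 187.8
```

```text
clock: 12.22
eef_pos: [574.4, -203.8, 95.8]
tcp_rot: [-3.138, 0.001, -3.006]
contact_force: [0.9, 0.5, 4.2]
opening: 0.266
clock: 12.63
eef_pos: [573.0, -203.6, 94.3]
tcp_rot: [-3.139, -0.002, -3.006]
contact_force: [0.6, 0.8, -0.3]
opening: 0.568
t 12.6333 pos [ 572.95 -203.61   94.25] rot [-179.86   -0.14 -172.22] open 0.5676311096071713 F [ 0.6   0.79 -0.3 ] tau [ 0.02 -0.03  0.  ]
d tool [-0.01 -0.21 -5.75] rotvec deg [-0.14 -0.14 -0.02]
```

```bash
python3 -m jog '110 0 0 -8 0 0 0;110 0 0 -15 0 0 0;110 0 0 -25 0 0 0;110 0 0 -30 0 0 0;110 0 0 -30 0 0 0';python3 -m jog '110 0 0 -25 0 0 0;110 10 15 -5 0 0 0;110 25 30 0 0 0 0;110 25 30 0 0 0 0;110 25 30 0 0 0 0';python3 -m jog '110 25 30 0 0 0 0;110 25 30 0 0 0 0;110 15 20 0 0 0 0;110 0 0 0 0 0 0;110 0 0 0 0 0 0'; python3 - <<'E'
from ov import *
ims=[]
for n in("scene","top"):
    im=np.ascontiguousarray(optics.grab_frame(n)[:,:,::-1]);cv2.imwrite(f"pics/{n}6.png",im)
    x0,y0,w,h=(330,190,80,100) if n=="scene" else (345,150,80,100);k=5
    if n=="scene":x0=345
    o=cv2.resize(im[y0:y0+h,x0:x0+w],None,fx=k,fy=k,interpolation=cv2.INTER_CUBIC);o=cv2.convertScaleAbs(o,alpha=1.8)
    for hz,hx,hy in[(68,16.5,11.5),(104,16.5,11.5)]: draw(o,n,box((572,-203.8),7.8,hx,hy,27+hz),x0,y0,k,(0,255,0))
    draw(o,n,box((571.4,-203.6),7.8,34,30,80),x0,y0,k,(0,0,255)); ims.append(o)
cv2.imwrite("pics/ov6.png",np.hstack(ims))
E
```

```text
clock: 13.05
eef_pos: [568.1, -201.7, 199.5]
tcp_rot: [3.137, -0.016, -3.006]
contact_force: [0.8, -0.2, 0.6]
opening: 0.571
clock: 13.47
eef_pos: [476.0, -112.3, 242.5]
tcp_rot: [-3.137, 0.001, -3.01]
contact_force: [-1.2, 1.3, 0.8]
opening: 0.569
clock: 13.88
eef_pos: [390.9, -35.5, 244.1]
tcp_rot: [-3.138, 0.001, -3.009]
contact_force: [0.3, 0.2, 0.8]
opening: 0.57
```

View pics/ov6.png

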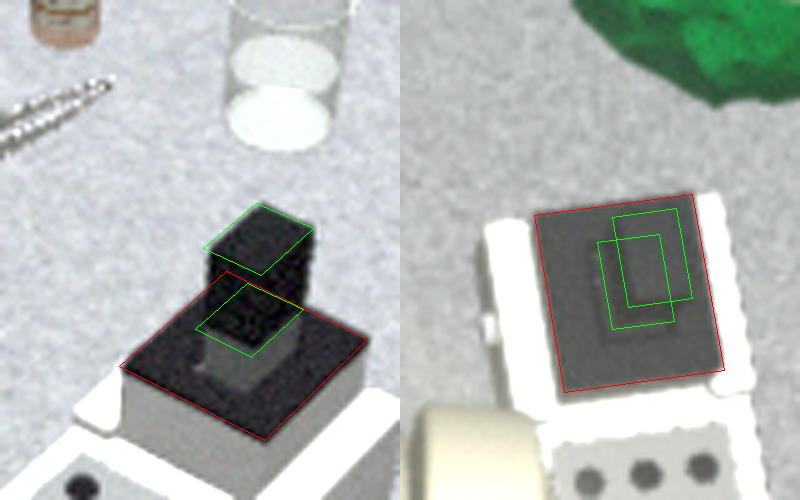

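View pics/scene6.png

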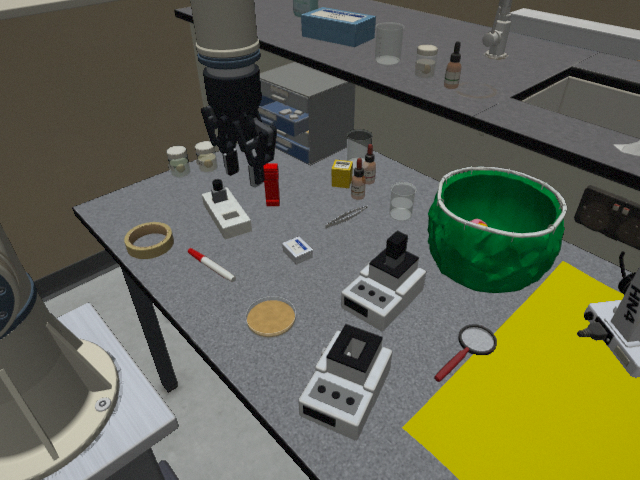

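```bash
python3 - <<'E'
from ov import *
im=cv2.imread("pics/scene6.png");x0,y0,w,h=378,226,45,55;k=10
o=cv2.resize(im[y0:y0+h,x0:x0+w],None,fx=k,fy=k,interpolation=cv2.INTER_CUBIC)
o=(255*(np.clip(o/90.,0,1))**.6).astype(np.uint8)
cv2.imwrite("pics/z6.png",o)
for z in (25,27,29,31):
  for hz in(68,104): print(z,hz,[np.round((proj("scene",p)-[x0,y0]+.5)*k).astype(int).tolist() for p in box((571.4,-203.8),7.8,16.5,11.5,z+hz)])
E
```

```text
25 68 [[170, 365], [273, 269], [163, 217], [59, 310]]
25 104 [[189, 203], [294, 108], [180, 57], [74, 148]]
27 68 [[171, 356], [274, 261], [163, 208], [60, 301]]
27 104 [[190, 193], [295, 99], [181, 48], [75, 139]]
29 68 [[172, 347], [275, 252], [164, 200], [60, 292]]
29 104 [[191, 184], [296, 90], [182, 39], [76, 130]]
31 68 [[173, 338], [276, 243], [165, 191], [61, 284]]
31 104 [[192, 175], [297, 81], [183, 29], [77, 121]]
```

View pics/z6.png

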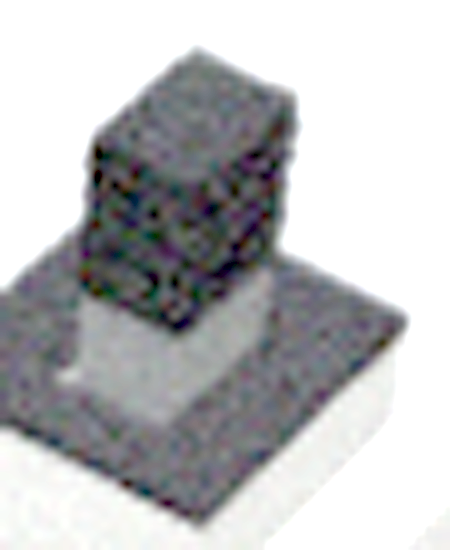

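```bash
python3 - <<'E'
from ov import *
im=cv2.imread("pics/top6.png");x0,y0,w,h=368,182,46,50;k=12
o=cv2.resize(im[y0:y0+h,x0:x0+w],None,fx=k,fy=k,interpolation=cv2.INTER_CUBIC)
o=(255*(np.clip((o-15)/60.,0,1))).astype(np.uint8)
cv2.imwrite("pics/zt6.png",o)
for z in (27,30):
  for hz in(68,104): print(z,hz,[np.round((proj("top",p)-[x0,y0]+.5)*k).astype(int).tolist() for p in box((571.4,-203.8),7.8,16.5,11.5,z+hz)])
E
```

```text
27 68 [[383, 391], [346, 182], [199, 202], [234, 411]]
27 104 [[427, 338], [388, 121], [235, 142], [272, 359]]
30 68 [[387, 387], [350, 177], [201, 197], [237, 407]]
30 104 [[431, 333], [392, 116], [238, 136], [276, 354]]
```

View pics/zt6.png

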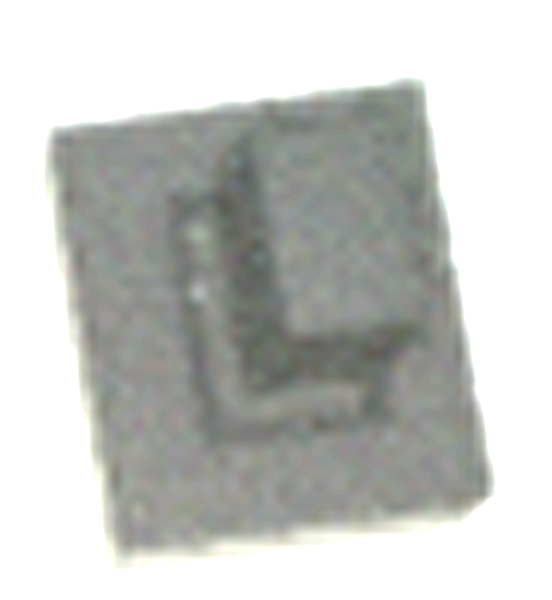

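```bash
python3 - <<'E'
from h import *
print(r.sense()["qvel"].round(3), r.sense()["contact_force"].round(2)); print(ticket.sign_off())
E
```

```text
[-0.015  0.025 -0.018 -0.004 -0.01  -0.001] [0.28 0.13 0.27]
the job is handed in; nothing more can be done
None
```

I took the tall cell out of the stand, pressed it into the well of the farther photometer (mouth at about x 571, y −204 mm) until it clicked home, and let go. I handed the job in at about 14 s on the clock, of the 59 s allowed.

**How the press went:**
- The ball began to resist with the tool about 21 mm above its final height.
- The push rubbed at 8–9 N, peaking at 10.7 N.
- It fell to 0.7 N as the ball dropped into the groove, then rose to 13.6 N on the foot pad, where I stopped. The reading never went above that.

**Last checks:** The pictures show the cell upright in the well and the gripper well clear. The blank and bystanders looked unmoved by eye; I did not measure them.

**What disagreed or was not checked:**
- **Position:** the cap corners were 1–2 pixels (about 2–3 mm) off the outline I predicted for an underside height of about 27 mm. I put this down to bevelled cap edges and camera calibration. The force pattern and the tool height both agree with the cell being home.
- **Foot pad:** I had no reading from it after release, so the final pad depth is inferred and not measured.

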